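# Move three samples on to their next stations

## Task

Move the samples on by one station: the squat jar from the balance to the stirrer, the tall tube from the stirrer to the green tray, and the small vial from the tray to the balance, each set down gently, upright and in the middle of its new place. Each place takes one sample, so first park one of the samples on the middle of the cork mat; the mat must be empty again at the end. Keep the glassware upright, never put a sample on the bare bench, and leave the reagent bottle, the tube rack and the petri dish where they are.

Things in the scene. Friction and masses are not known exactly. Their poses are not given: they have to be found in the camera images.
- jar: Squat round amber jar with a flat white lid, straight-sided, 54 mm diameter (lid too), 58 mm high, about 0.16 kg. Origin at the centre of its underside, z up. Starts upright on the balance pan.
- tube: Tall slim translucent tube that stands by itself, 114 mm high, about 50 g: foot 32 mm diameter up to 12 mm, body 28 mm diameter from 12 to 94 mm, blue screw cap 34 mm diameter from 94 to 114 mm. Origin at the centre of its underside, z up. Starts upright on the stirrer.
- vial: Small glass vial with shoulder, narrow neck and metal crimp top, about 70 g: body 40 mm diameter up to 46 mm, then narrowing to a 20 mm neck, crimp cap 30 mm diameter from 60 to 70 mm (its top). Origin at the centre of its underside, z up. Starts upright in the green tray.
- stirrer: Magnetic stirrer, fixed: white housing 128 x 110 mm, 36 mm high, with two black knobs on its front, and a square white ceramic plate 96 x 96 mm whose flat top is 44 mm above the bench. Origin on the bench under the centre of the plate; z up; front (knobs) towards its -x. Goal place of the jar.
- balance: Weighing balance, fixed: grey housing 130 x 114 mm, 26 mm high, display strip at its front, and a round steel pan 90 mm diameter whose flat top is 36 mm above the bench. Origin on the bench under the centre of the pan; z up; front (display) towards its -x. The pan does not move. Goal place of the vial.
- tray: Square green plastic tray, fixed, 114 x 114 mm outside: flat inner floor 104 x 104 mm at 14 mm above the bench, rim 5 mm thick, its top 20 mm above the bench. Origin on the bench under its centre, z up. Goal place of the tube.
- cork_mat: Round cork mat, fixed, 104 mm diameter, flat top 14 mm above the bench. Origin on the bench under its centre, z up. Empty at the start: the parking spot; to be empty at the end.
- reagent_bottle: Bystander: amber bottle with black cap, 84 mm diameter, 150 mm high, loose. Origin at the centre of its underside.
- tube_rack: Bystander: blue rack block 100 x 170 mm (x, y), 84 mm high with its capped tubes, loose. Origin at the centre of its underside.
- petri_dish: Bystander: low round white-lidded dish, 90 mm diameter, 20 mm high, loose, near the robot. Origin at the centre of its underside.
There are look-alikes about, which are no part of the job. Leave any red look-alike of the vial alone.

How it is judged:
By the outcome, as a careful person would: the job done as asked, in the order asked, and still so for the second after the job is handed in, with the robot touching nothing.
It also fails if it takes over 112 s, if anything falls off the work surface, if the arm or the gripper's body presses on something with over 40 N, if the wrist force passes 120 N, or if a joint passes its speed limit or range.

## Robot

A 6-joint arm with a two-finger parallel gripper is mounted at the origin on the work surface. World frame = base frame: x ahead of the robot, y to its left, z up, the work surface at z = 0. Lengths are in m, angles in degrees, forces in N, time in s.
With the tool pointing down it reaches from about 0.4 to 0.825 m from the base axis. Payload 7 kg.
Tool frame: the origin (TCP) lies midway between the tips of the shut fingers; the grasp point (between the pads) lies r.grip_depth behind it (r.grip_depth is the distance from the TCP to the grasp point, in m); z points along the fingers, y is the line along which they close (so a half turn about z gives the same grasp; the last joint's range is limited). The gripper opens to 88 mm and grips with 3 to 60 N. Pads are 19 mm wide; open, the fingers measure 130 mm over their backs; the gripper's body (78 mm by 193 mm) begins 47 mm behind the grasp point.
Start: joints at [80.793, 20.546, 0.682, 0, -70.136, -16.507], TCP at [0.293, 0.608, 0.227] pointing down, gripper open.
Joint ranges: [-176.03, 176.03], [-82.01, 121.73], [-58.28, 71.71], [-173.87, 95.51], [-174.79, -0.11], [-173.66, 173.66]. Speed limits (degrees/s): [136.94, 136.94, 172.46, 180, 180, 180].

## Interface

Orientations are given as [roll, pitch, yaw] about the fixed x, y, z axes, in that order (R = Rz(yaw) Ry(pitch) Rx(roll)).
In Python, from plant import r gives the robot as it stands.
- The arm moves only by the tool tcp_steps, called after "Call:" in YAML: its name, and indented under it one key for each argument. Schema: {"type":"object","properties":{"steps":{"type":"array","items":{"type":"object","properties":{"trans":{"type":"array","items":{"type":"number"},"minItems":3,"maxItems":3},"rot":{"type":"array","items":{"type":"number"},"minItems":3,"maxItems":3}},"additionalProperties":false},"minItems":1,"maxItems":12},"jaw":{"type":"number"},"squeeze":{"type":"number"},"only":{"type":"string"},"quiet":{"type":"boolean"},"lines":{"type":"string"}},"required":["steps"],"additionalProperties":false}. steps is a list of rows, 1 to 12 of them, each an object with the fields trans (a list: dx, dy, dz in fractions of the full range, 1 being 0.5 m), rot (a list: a rotation vector rx, ry, rz in shares of 90 degrees (1.0 is 90 degrees)); a field left out counts as zero; each row is the pose to reach, as a shift and turn from the pose commanded when the call began, along the tool's axes at that moment; what a row does not reach only later rows make up. A row lasts 1/12 s, in which the tool goes at most 0.0417 m and 7.16 degrees, less where a joint would pass 70% of its speed; a pose out of reach is approached as far as the arm can. jaw is the finger opening in m, set as the call begins (left out keeps the last). The fingers move at their own pace and stop on an object; squeeze is the grip in N (left out, the last holds). Time passes only in rows, so rows that do not move let the fingers close. The tool returns the time, the measured TCP pose, the force, the opening and the grip force at its end. only (a regular expression) keeps the lines of the reply that match it, lines (a string "A,B") keeps lines A to B, and quiet returns only ok. Shift and turn numbers lie between -1 and 1, and a call with a number outside is refused. Input that does not fit is refused with a message, and nothing moves.
- r.get_state(): the state, without advancing time (a new reading comes with each control period).
- r.capture(name): name is "scene" or "top" or "wrist"; returns a dict with "frame" (400x640x3 uint8, red, green, blue), "z_map" (400x640 float32, m along the optical axis (not along the pixel's ray), 0 where there is no reading), "fx", "fy", "cx", "cy" (pixels), "cam_to_world" (4x4, takes a point from camera to world coordinates). Camera axes: x right, y down, z forward; pixel columns grow to the right and rows downward; lengths in m; the calibration is good to about 2 mm. A picture is of the moment at which its call begins.
- r.close_job(): hands the job in; it is judged then, once.
The state is a dict: "time_s": time; "joints": joint angles; "qd": joint speeds; "joint_torque": joint torques, N m; "tcp_pos": TCP position; "eef_rot": TCP orientation; "contact_force": force on the tool from outside, world axes, zero at the start; "moment": the same for the moment, N m; "gripper_width": finger opening in m; "gripper_force": force on a finger pad.
Only numpy, scipy, OpenCV 4.12 (cv2) and the standard library are available. Lean on these libraries where they do the work, as an engineer would, in place of code of your own. Each camera call takes 0.05 s, during which the arm holds its last target. There are 200 camera calls.

## Working session

There is one attempt and no reset: what is moved stays moved. The work goes in short steps, Python scripts to look and compute and a tool call to move; the robot and the scene stay as the last step left them, time stands still between calls to the robot, and variables do not carry over. Pictures are saved under pics/ and viewed, at most 14 in all, crops included, and the job is handed in when it is done.

```bash
ls; mkdir -p pics
```

Create h.py:
```python
import numpy as np, cv2
from plant import r
def save(c,n): cv2.imwrite(f'pics/{n}.png',c['frame'][:,:,::-1])
def pts(c):
    z=c['z_map'];v,u=np.mgrid[:400,:640]
    p=np.stack([(u-c['cx'])/c['fx']*z,(v-c['cy'])/c['fy']*z,z,np.ones_like(z)],-1)
    return (p@np.array(c['cam_to_world']).T)[...,:3]
def plane(c,u,v,h):
    M=np.array(c['cam_to_world']);d=M[:3,:3]@np.array([(u-c['cx'])/c['fx'],(v-c['cy'])/c['fy'],1]);o=M[:3,3]
    return o+d*(h-o[2])/d[2]
```

Run:
```python
from h import *
import pickle
d={}
for n in('scene','top'):
    d[n]=r.capture(n);save(d[n],n)
pickle.dump(d,open('d.pkl','wb'))
print(r.get_state(),r.grip_depth)
for n in d: print(d[n]['cam_to_world'],d[n]['fx'])
```

```text
pics
{'time_s': 0.1, 'joints': array([ 8.07930763e+01,  2.05887195e+01,  6.38436742e-01, -1.44580006e-02,
       -7.01356040e+01, -1.65058916e+01]), 'qd': array([-0.01424767, -0.09310062,  0.15364929,  0.02003013,  0.02994898,
       -0.01177675]), 'joint_torque': array([-1.35461280e-03, -5.84165025e+01,  2.93752956e+01,  7.01539725e+00,
        1.01999397e-02, -5.23724441e-05]), 'tcp_pos': array([0.29272121, 0.6077469 , 0.22570656]), 'eef_rot': array([ 1.79913791e+02, -1.13714657e-02, -2.57177297e+01]), 'contact_force': array([-0.33217165, -0.08635023, -0.24696496]), 'moment': array([ 0.03234397,  0.0076252 , -0.03484103]), 'gripper_force': 0.0, 'gripper_width': 0.08751571693016098} 0.0188
[[ 0.82845856  0.40152734 -0.39042568  1.13157123]
 [ 0.56004304 -0.59752099  0.5738645  -0.84972897]
 [-0.00286525 -0.69407814 -0.71989397  1.12826943]
 [ 0.          0.          0.          1.        ]] 497.4045457870868
[[ 0.01285682 -0.98449616  0.17493431  0.36965381]
 [-0.99990686 -0.01345968 -0.00226016 -0.01157807]
 [ 0.00457968 -0.17488895 -0.98457751  1.04022344]
 [ 0.          0.          0.          1.        ]] 424.36934104160207
```

View pics/top.png

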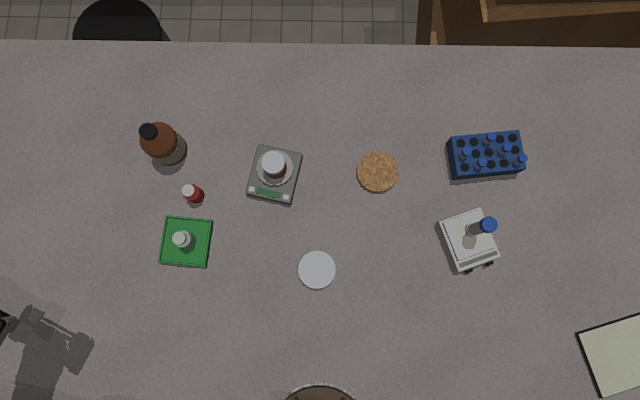

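View pics/scene.png

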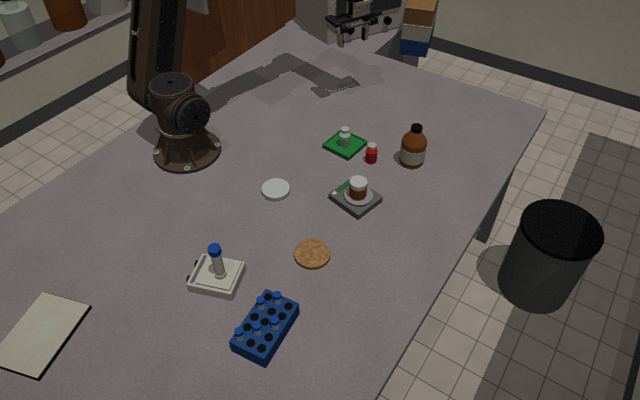

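The top view shows these, with two pairs that could be confused:
- **Vial:** the candidates are the white-capped vial in the tray (181,239) and the red look-alike (193,192). I choose the one in the tray.
- **Tube:** the candidates are the blue cap on the stirrer (489,225) and the rack tubes (about 490,155). I choose the one on the stirrer.
- **Jar:** the candidates are the white lid on the balance (274,163) and the petri dish (317,270). I choose the one on the balance.

The mat is at (378,172).

Run:
```python
from h import *
import pickle
d=pickle.load(open('d.pkl','rb'))
t=d['top'];s=d['scene']
def circ(c,p0,R,zlo,zhi,name,cond=None):
    P=pts(c);m=(np.hypot(P[...,0]-p0[0],P[...,1]-p0[1])<R)&(P[...,2]>zlo)&(P[...,2]<zhi)&(c['z_map']>0)
    if cond is not None: m&=cond
    ys,xs=np.nonzero(m)
    if len(xs)<5: print(name,'none');return
    q=P[m]; lo,hi=np.percentile(q,1,0),np.percentile(q,99,0)
    (cx,cy),rad=cv2.minEnclosingCircle(q[:,:2].astype(np.float32))
    print(name,len(q),'mid',((lo+hi)/2).round(4),'size',(hi-lo).round(4),'mec',round(cx,4),round(cy,4),round(rad,4),'z',np.median(q[:,2]).round(4))
def rect(c,p0,R,zlo,zhi,name):
    P=pts(c);m=(np.hypot(P[...,0]-p0[0],P[...,1]-p0[1])<R)&(P[...,2]>zlo)&(P[...,2]<zhi)&(c['z_map']>0)
    q=P[m]; print(name,'rect',cv2.minAreaRect((q[:,:2]*1000).astype(np.float32)),'z',np.median(q[:,2]).round(4))
pix=dict(jar=(274,157,.094),vial=(181,239,.084),tube=(489,225,.158),mat=(378,172,.014),pan=(274,167,.036),tray=(186,242,.014),stir=(468,238,.044),red=(191,190,.07),petri=(317,270,.02),rack=(487,155,.084),bottle=(149,131,.15))
w={k:plane(t,*v) for k,v in pix.items()}
for k in w: print(k,w[k].round(3))
for n,c in d.items():
    print(n)
    circ(c,w['jar'],.05,.086,.105,'jar')
    circ(c,w['vial'],.04,.077,.095,'vial')
    circ(c,w['tube'],.04,.148,.17,'tube')
    circ(c,w['mat'],.08,.009,.02,'mat')
    circ(c,w['pan'],.065,.031,.042,'pan')
    rect(c,w['tray'],.1,.008,.024,'tray')
    rect(c,w['stir'],.085,.040,.049,'stirplate')
    rect(c,w['stir'],.1,.028,.049,'stirhousing')
    rect(c,w['pan'],.1,.02,.042,'balance')
    circ(c,w['red'],.04,.05,.09,'red')
    circ(c,w['petri'],.07,.012,.03,'petri')
    circ(c,w['bottle'],.08,.02,.17,'bottle')
    rect(c,w['rack'],.15,.05,.1,'rack')
```

```text
jar [0.634 0.111 0.094]
vial [0.443 0.315 0.084]
tube [ 0.475 -0.352  0.158]
mat [ 0.621 -0.138  0.014]
pan [0.625 0.118 0.036]
tray [0.442 0.326 0.014]
stir [ 0.458 -0.344  0.044]
red [0.558 0.305 0.07 ]
petri [0.379 0.01  0.02 ]
rack [ 0.648 -0.384  0.084]
bottle [0.673 0.38  0.15 ]
scene
jar 207 mid [0.6196 0.113  0.0934] size [0.0507 0.054  0.0127] mec 0.6166 0.1141 0.03 z 0.0946
vial 47 mid [0.4431 0.3199 0.0838] size [0.0264 0.0332 0.0117] mec 0.4431 0.3205 0.0182 z 0.085
tube 139 mid [ 0.4764 -0.354   0.156 ] size [0.0311 0.0322 0.0142] mec 0.4759 -0.3532 0.0185 z 0.1585
mat 842 mid [ 0.6215 -0.1369  0.0147] size [0.0986 0.0986 0.0098] mec 0.6215 -0.1367 0.0533 z 0.015
pan 262 mid [0.6172 0.1112 0.0365] size [0.0947 0.0952 0.0109] mec 0.6162 0.1044 0.0577 z 0.0369
tray rect ((444.4808654785156, 316.29669189453125), (143.22450256347656, 138.65200805664062), 1.230080008506775) z 0.0162
stirplate rect ((459.8134765625, -351.8140869140625), (117.52976989746094, 101.72138214111328), 22.061655044555664) z 0.0447
stirhousing rect ((452.0303649902344, -352.634521484375), (136.73480224
[... 1310 characters left out ...]
 19.882869720458984) z 0.0455
stirhousing rect ((453.4183044433594, -350.08038330078125), (136.85585021972656, 111.68610382080078), 20.257850646972656) z 0.0439
balance rect ((612.997802734375, 120.12055206298828), (114.81632995605469, 130.52503967285156), 78.3549575805664) z 0.0283
red 182 mid [0.5577 0.3124 0.0626] size [0.0306 0.0291 0.0252] mec 0.5574 0.3111 0.0181 z 0.0702
petri 1130 mid [0.3817 0.011  0.0212] size [0.0841 0.0834 0.0081] mec 0.3819 0.0115 0.045 z 0.0214
bottle 1476 mid [0.6716 0.3799 0.0889] size [0.0765 0.073  0.1285] mec 0.6731 0.3839 0.0425 z 0.1047
rack rect ((613.5679931640625, -404.46728515625), (204.53953552246094, 170.41934204101562), 6.870358467102051) z 0.0529
```

The manual's scale: shifts go in shares of 0.5 m and turns go in shares of 90 degrees. Converting my numbers, 0.34 m / 0.5 = 0.68, 0.325 m / 0.5 = 0.65, -25.7 degrees / 90 = -0.2856.

Call:
tcp_steps:
  steps:
    - {"trans":[0.04, 0.024, 0], "rot":[0, 0, -0.0667]}
    - {"trans":[0.1, 0.06, 0], "rot":[0, 0, -0.1333]}
    - {"trans":[0.17, 0.1, 0], "rot":[0, 0, -0.2]}
    - {"trans":[0.24, 0.14, 0], "rot":[0, 0, -0.2667]}
    - {"trans":[0.31, 0.18, 0], "rot":[0, 0, -0.2856]}
    - {"trans":[0.38, 0.22, 0], "rot":[0, 0, -0.2856]}
    - {"trans":[0.45, 0.264, 0], "rot":[0, 0, -0.2856]}
    - {"trans":[0.52, 0.306, 0], "rot":[0, 0, -0.2856]}
    - {"trans":[0.59, 0.348, 0], "rot":[0, 0, -0.2856]}
    - {"trans":[0.65, 0.38, 0], "rot":[0, 0, -0.2856]}
    - {"trans":[0.68, 0.4, 0], "rot":[0, 0, -0.2856]}
    - {"trans":[0.68, 0.4, 0], "rot":[0, 0, -0.2856]}
  jaw: 0.088

```text
time_s: 1.1
tcp_pos: [0.5137, 0.2771, 0.2262]
eef_rot: [179.9, 0.0, -0.2]
contact_force: [-0.1, 0.7, 0.5]
gripper_width: 0.0878
gripper_force: 0.0
```

Run:
```python
from h import *
s=r.get_state();print(s['joints'].round(1),s['tcp_pos'],s['eef_rot'])
c=r.capture('wrist');save(c,'w1');print(c['cam_to_world'],c['fx'],c['cx'],c['cy'])
```

```text
[ 47.5  12.1 -11.2   0.  -66.8  42.2] [0.51370604 0.27706801 0.22620119] [ 1.79946248e+02  3.84639397e-02 -2.23480766e-01]
[[-4.28667082e-03 -9.65741897e-01 -2.59469097e-01  5.83930843e-01]
 [-9.99990301e-01  4.40211773e-03  1.36123049e-04  2.76985746e-01]
 [ 1.01075378e-03  2.59467165e-01 -9.65751401e-01  3.84095569e-01]
 [ 0.00000000e+00  0.00000000e+00  0.00000000e+00  1.00000000e+00]] 308.59393699129663 317.89000711999745 196.00390140654588
```

View pics/w1.png

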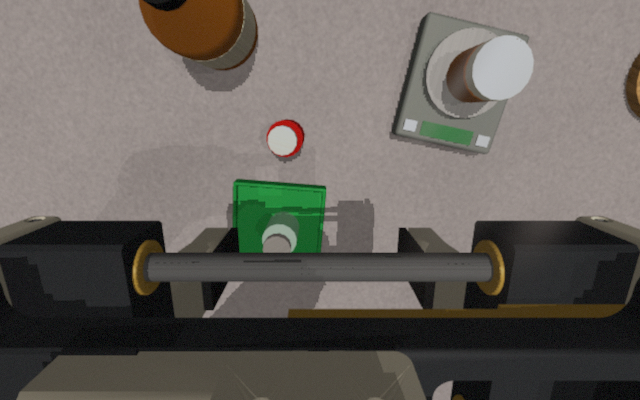

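The wrist view shows the jar lid at (502,68) on the pan at (471,72), the vial at (280,240) in the green tray, and the red look-alike at (285,140). Next I measure the pan, tray, plate and jar by colour and depth in the top and wrist views.

Add to h.py:
```python
def proj(c,p):
    M=np.linalg.inv(np.array(c['cam_to_world']));q=M[:3,:3]@np.array(p)+M[:3,3]
    return np.array([c['fx']*q[0]/q[2]+c['cx'],c['fy']*q[1]/q[2]+c['cy']])
def disc(c,p0,h,D,cond,name):
    """fit a circle of known height to the outline of a mask, cast onto plane h"""
    m=cond.astype(np.uint8); n,l,st,ce=cv2.connectedComponentsWithStats(m)
    u,v=proj(c,p0).round().astype(int)
    yy,xx=np.nonzero(m); k=np.argmin((xx-u)**2+(yy-v)**2); m=(l==l[yy[k],xx[k]]).astype(np.uint8)
    cn=max(cv2.findContours(m,0,cv2.CHAIN_APPROX_NONE)[0],key=cv2.contourArea)[:,0]
    q=np.array([plane(c,a,b,h)[:2] for a,b in cn])
    hull=cv2.convexHull((q*1000).astype(np.float32))
    e=cv2.fitEllipse(hull) if len(hull)>5 else None
    print(name,'mec',cv2.minEnclosingCircle(hull),'ell',e,'rect',cv2.minAreaRect(hull));return m
```

Run:
```python
from h import *
import pickle
t=pickle.load(open('d.pkl','rb'))['top']; w=r.capture('wrist')
np.set_printoptions(suppress=True)
for n,c in(('top',t),('wrist',w)):
    P=pts(c);Z=P[...,2];hsv=cv2.cvtColor(c['frame'],cv2.COLOR_RGB2HSV).astype(int);ok=c['z_map']>0
    g=(hsv[...,0]>50)&(hsv[...,0]<75)&(hsv[...,1]>150)
    print(n)
    disc(c,(.445,.31,.02),.02,0,g&(P[...,1]>.2),'tray')
    near=lambda p,R:(np.hypot(P[...,0]-p[0],P[...,1]-p[1])<R)&ok
    disc(c,(.63,.112,.094),.094,0,near((.622,.114),.06)&(Z>.086)&(Z<.11),'jar lid')
    disc(c,(.622,.075,.036),.036,0,near((.622,.114),.06)&(Z>.0325)&(Z<.04),'pan')
    disc(c,(.447,.32,.084),.084,0,near((.446,.321),.03)&(Z>.077)&(Z<.1),'vial')
    if n=='top':
        disc(c,(.46,-.32,.044),.044,0,near((.458,-.35),.1)&(Z>.0425)&(Z<.048),'plate')
        disc(c,(.622,-.136,.014),.014,0,near((.622,-.136),.07)&(Z>.0085)&(Z<.02),'mat')
    else: print(hsv[72,440],hsv[100,440], Z[72,440],Z[130,440])
b=t['frame'][190:290,420:520,::-1];w2=w['frame'][0:150,390:540,::-1]
cv2.imwrite('pics/c1.png',np.hstack([cv2.resize(b,(400,400),interpolation=2),cv2.resize(w2,(400,400),interpolation=2)]))
```

```text
top
tray mec ((469.6946105957031, 345.5845031738281), 9.999999747378752e-05) ell None rect ((469.6946105957031, 345.5845031738281), (0.0, 0.0), 0.0)
jar lid mec ((621.6451416015625, 115.57594299316406), 28.218978881835938) ell ((622.2525024414062, 114.77365112304688), (53.21855926513672, 55.10496139526367), 96.85700225830078) rect ((622.6036376953125, 115.11064910888672), (53.40291976928711, 54.03334426879883), 47.16048812866211)
pan mec ((624.8997192382812, 118.16839599609375), 44.831451416015625) ell ((624.9801635742188, 118.08014678955078), (88.28974914550781, 88.9043197631836), 125.69163513183594) rect ((625.2350463867188, 118.12100219726562), (88.49554443359375, 86.47119140625), 45.859275817871094)
vial mec ((446.8394775390625, 321.1310119628906), 15.558098793029785) ell ((446.590576171875, 320.92791748046875), (29.138011932373047, 30.513118743896484), 148.2447967529297) rect ((446.5876159667969, 320.7991943359375), (29.483163833618164, 27.73985481262207), 47.52412414550781)
plate mec ((467.27557373046875, -345.7980651855469), 65.8079833984375) ell ((467.3388671875, -347.1971130
[... 963 characters left out ...]
2163086), (52.916561126708984, 56.47317886352539), 13.02865219116211)
pan mec ((622.6395874023438, 118.86582946777344), 44.991661071777344) ell ((622.6900024414062, 118.60977935791016), (88.8498306274414, 90.06986999511719), 18.31208038330078) rect ((621.5741577148438, 125.89286041259766), (88.88116455078125, 75.67864990234375), 8.392679214477539)
vial mec ((448.331787109375, 321.82049560546875), 15.50604248046875) ell ((450.3359680175781, 321.5434875488281), (22.18645477294922, 32.418296813964844), 4.081815242767334) rect ((451.69317626953125, 321.3337707519531), (28.779560089111328, 20.402183532714844), 89.76375579833984)
[ 15  13 155] [ 15  13 155] 0.035287972381356614 0.02798831781059491
```

View pics/c1.png

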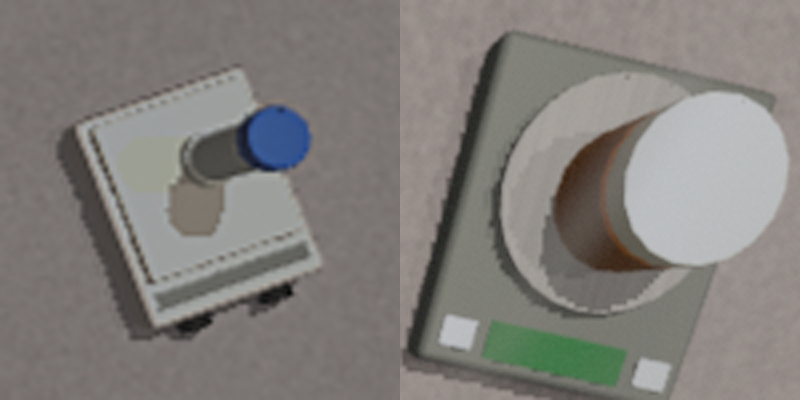

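The crop shows the tube on the stirrer plate (left) and the amber jar with a white lid on the balance pan (right), matching the descriptions. Now I move over the jar.

Converted, 0.161 m / 0.5 = 0.322, 0.108 m / 0.5 = 0.216.

Call:
tcp_steps:
  steps:
    - {"trans":[0.03, 0.04, 0.01]}
    - {"trans":[0.07, 0.1, 0.04]}
    - {"trans":[0.11, 0.16, 0.08]}
    - {"trans":[0.15, 0.22, 0.12]}
    - {"trans":[0.19, 0.28, 0.16]}
    - {"trans":[0.216, 0.322, 0.18]}
    - {"trans":[0.216, 0.322, 0.18]}
    - {"trans":[0.216, 0.322, 0.18]}

```text
time_s: 1.87
tcp_pos: [0.6201, 0.1189, 0.1351]
eef_rot: [179.9, 0.1, -0.1]
contact_force: [0.5, 0.5, 1.5]
gripper_width: 0.0877
gripper_force: 0.0
```

Run:
```python
from h import *
import pickle
s=r.get_state();print(s['tcp_pos'],s['eef_rot'])
t=pickle.load(open('d.pkl','rb'))['top'];P=pts(t)
f=t['frame'].astype(int);g=(f[...,1]>1.6*f[...,0])&(f[...,1]>1.3*f[...,2])&(P[...,1]>.2)&(P[...,0]<.53)
cn=max(cv2.findContours(g.astype(np.uint8),0,1)[0],key=cv2.contourArea)[:,0]
q=np.array([plane(t,a,b,.02)[:2] for a,b in cn]);print(cv2.minAreaRect((q*1000).astype(np.float32)))
w=r.capture('wrist');P=pts(w);Z=P[...,2];n=(np.hypot(P[...,0]-.622,P[...,1]-.116)<.06)
disc(w,(.622,.116,.094),.094,0,n&(Z>.088)&(Z<.105),'lid')
```

```text
[0.62012685 0.11894186 0.13510783] [ 1.79936840e+02  1.29742755e-01 -8.94939583e-02]
((444.03912353515625, 325.5353088378906), (116.02345275878906, 112.32223510742188), 85.13167572021484)
lid mec ((622.0123901367188, 114.71138763427734), 27.30612564086914) ell ((622.1976318359375, 114.95110321044922), (53.17549133300781, 53.67687225341797), 98.2619400024414) rect ((622.5779418945312, 115.02283477783203), (52.58260726928711, 52.98404312133789), 89.85555267333984)
```

Converted, 0.088 m / 0.5 = 0.176, 0.004 m / 0.5 = 0.008.

Call:
tcp_steps:
  steps:
    - {"trans":[0.004, 0.008, 0.02]}
    - {"trans":[0.004, 0.008, 0.06]}
    - {"trans":[0.004, 0.008, 0.1]}
    - {"trans":[0.004, 0.008, 0.14]}
    - {"trans":[0.004, 0.008, 0.168]}
    - {"trans":[0.004, 0.008, 0.176]}
    - {"trans":[0.004, 0.008, 0.176]}
    - {"trans":[0.004, 0.008, 0.176]}

```text
time_s: 2.58
tcp_pos: [0.6227, 0.1163, 0.0493]
eef_rot: [-180.0, -0.1, 0.1]
contact_force: [0.3, -0.3, 0.2]
gripper_width: 0.0873
gripper_force: 0.0
```

Call:
tcp_steps:
  steps:
    - {}
    - {}
    - {}
    - {}
    - {}
    - {}
    - {}
    - {}
  jaw: 0.03
  squeeze: 20

```text
time_s: 3.25
tcp_pos: [0.6225, 0.1153, 0.0488]
eef_rot: [180.0, -0.0, -0.0]
contact_force: [-1.4, -0.5, 3.0]
gripper_width: 0.0536
gripper_force: 20.0
```

Converted, 0.205 m / 0.5 = 0.41, -0.06 m / 0.5 = -0.12.

Call:
tcp_steps:
  steps:
    - {"trans":[0, 0, -0.01]}
    - {"trans":[0, 0, -0.03]}
    - {"trans":[0, 0.004, -0.06]}
    - {"trans":[0, 0.02, -0.09]}
    - {"trans":[0, 0.05, -0.11]}
    - {"trans":[0, 0.09, -0.12]}
    - {"trans":[0, 0.14, -0.12]}
    - {"trans":[0, 0.2, -0.12]}
    - {"trans":[0.002, 0.26, -0.12]}
    - {"trans":[0.002, 0.32, -0.12]}
    - {"trans":[0.002, 0.37, -0.12]}
    - {"trans":[0.002, 0.41, -0.12]}

```text
time_s: 4.25
tcp_pos: [0.6227, -0.0924, 0.1091]
eef_rot: [180.0, -0.0, -0.1]
contact_force: [0.3, -0.4, -1.5]
gripper_width: 0.0536
gripper_force: 20.0
```

Call:
tcp_steps:
  steps:
    - {"trans":[0, 0.036, 0]}
    - {"trans":[0, 0.064, 0]}
    - {"trans":[0, 0.082, 0]}
    - {"trans":[0, 0.09, 0]}
    - {"trans":[0, 0.09, 0]}
    - {"trans":[0, 0.09, 0]}

```text
time_s: 4.75
tcp_pos: [0.6233, -0.1343, 0.1086]
eef_rot: [-180.0, -0.0, -0.0]
contact_force: [0.8, -0.3, -1.7]
gripper_width: 0.0539
gripper_force: 20.0
```

Run:
```python
from h import *
s=r.get_state();print(s['tcp_pos'],s['gripper_force'],s['contact_force'])
w=r.capture('wrist');save(w,'w2');t=r.capture('top')
for c in(w,t):
    P=pts(c);Z=P[...,2]
    n=(np.hypot(P[...,0]-.624,P[...,1]+.135)<.07)&(Z>.0085)&(Z<.02);disc(c,(.624,-.18,.014),.014,0,n,'mat')
```

```text
[ 0.62334503 -0.13427325  0.1085764 ] 19.999891020997893 [ 0.76715374 -0.30446586 -1.69427663]
mat mec ((623.0568237304688, -135.3426055908203), 51.64799118041992) ell ((623.0938720703125, -135.36415100097656), (102.66181945800781, 102.77186584472656), 8.422040939331055) rect ((633.5621948242188, -135.80984497070312), (102.55473327636719, 81.7184066772461), 88.00984954833984)
mat mec ((623.4969482421875, -135.06536865234375), 52.06729507446289) ell ((617.4752807617188, -134.81674194335938), (89.8691177368164, 101.11121368408203), 3.722989559173584) rect ((602.8434448242188, -136.838623046875), (60.91500473022461, 103.36116790771484), 5.832895755767822)
```

View pics/w2.png

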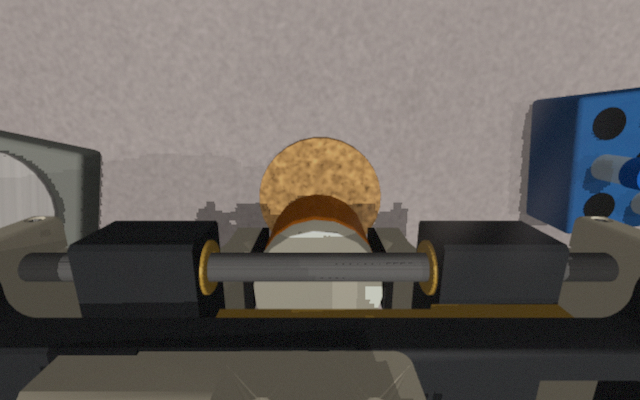

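The jar (315,260) is held upright, centred over the mat (320,190). Now I lower it gently.

Converted, 0.079 m / 0.5 = 0.158, 0.078 m / 0.5 = 0.156.

Call:
tcp_steps:
  steps:
    - {"trans":[0, 0.002, 0.016]}
    - {"trans":[0, 0.002, 0.044]}
    - {"trans":[0, 0.002, 0.076]}
    - {"trans":[0, 0.002, 0.108]}
    - {"trans":[0, 0.002, 0.132]}
    - {"trans":[0, 0.002, 0.148]}
    - {"trans":[0, 0.002, 0.154]}
    - {"trans":[0, 0.002, 0.156]}
    - {"trans":[0, 0.002, 0.158]}
    - {"trans":[0, 0.002, 0.158]}
    - {"trans":[0, 0.002, 0.158]}

```text
time_s: 5.77
tcp_pos: [0.6238, -0.1356, 0.0303]
eef_rot: [-180.0, -0.1, -0.0]
contact_force: [0.3, 0.1, -0.4]
gripper_width: 0.0539
gripper_force: 20.0
```

Call:
tcp_steps:
  steps:
    - {"trans":[0, 0, 0.001]}
    - {"trans":[0, 0, 0.002]}
    - {"trans":[0, 0, 0.003]}
    - {"trans":[0, 0, 0.004]}
    - {"trans":[0, 0, 0.004]}
    - {"trans":[0, 0, 0.004]}

```text
time_s: 6.27
tcp_pos: [0.6233, -0.1356, 0.0275]
eef_rot: [180.0, 0.0, -0.0]
contact_force: [-0.1, 0.3, -2.2]
gripper_width: 0.0537
gripper_force: 20.0
```

Converted, 0.001 m / 0.5 = 0.002, 0.0005 m / 0.5 = 0.001.

Call:
tcp_steps:
  steps:
    - {"trans":[0, 0, 0.001]}
    - {"trans":[0, 0, 0.002]}
    - {"trans":[0, 0, 0.002]}
    - {"trans":[0, 0, 0.002]}

```text
time_s: 6.6
tcp_pos: [0.6234, -0.1356, 0.0268]
eef_rot: [180.0, -0.0, -0.0]
contact_force: [-1.6, -0.4, 2.4]
gripper_width: 0.0533
gripper_force: 20.0
```

Contact made. Release, then rise.

Converted, -0.14 m / 0.5 = -0.28, -0.075 m / 0.5 = -0.15.

Call:
tcp_steps:
  steps:
    - {}
    - {}
    - {}
    - {}
    - {}
    - {"trans":[0, 0, -0.01]}
    - {"trans":[0, 0, -0.04]}
    - {"trans":[0, 0, -0.09]}
    - {"trans":[0, 0, -0.15]}
    - {"trans":[0, 0, -0.22]}
    - {"trans":[0, 0, -0.28]}
    - {"trans":[0, 0, -0.28]}
  jaw: 0.088

```text
time_s: 7.6
tcp_pos: [0.627, -0.1361, 0.1744]
eef_rot: [179.9, -0.6, 0.1]
contact_force: [1.6, -0.6, 1.1]
gripper_width: 0.0877
gripper_force: 0.0
```

Run:
```python
from h import *
s=r.get_state();print(s['tcp_pos'])
t=r.capture('top');P=pts(t);Z=P[...,2]
print(proj(t,(.624,-.135,.07)))
n=(np.hypot(P[...,0]-.624,P[...,1]+.135)<.05)
print('max z',Z[n].max())
disc(t,(.624,-.135,.072),.072,0,n&(Z>.06)&(Z<.09),'lid')
```

```text
[ 0.62697648 -0.13608991  0.17444996]
[379.69018862 165.22936321]
max z 0.6211025756969413
lid mec ((622.877197265625, -134.40426635742188), 27.917516708374023) ell ((622.862060546875, -134.54302978515625), (53.358062744140625, 55.93108367919922), 62.355533599853516) rect ((621.7282104492188, -134.38356018066406), (53.261627197265625, 54.301029205322266), 0.8117414712905884)
```

Converted, -0.405 m / 0.5 = -0.81, -0.37 m / 0.5 = -0.74.

Call:
tcp_steps:
  steps:
    - {"trans":[-0.01, -0.03, 0]}
    - {"trans":[-0.032, -0.08, 0]}
    - {"trans":[-0.06, -0.15, 0]}
    - {"trans":[-0.088, -0.224, 0]}
    - {"trans":[-0.116, -0.298, 0]}
    - {"trans":[-0.144, -0.372, 0]}
    - {"trans":[-0.172, -0.446, 0]}
    - {"trans":[-0.2, -0.52, 0]}
    - {"trans":[-0.228, -0.594, 0]}
    - {"trans":[-0.256, -0.668, 0]}
    - {"trans":[-0.284, -0.74, 0]}
    - {"trans":[-0.312, -0.81, 0]}

```text
time_s: 8.65
tcp_pos: [0.466, 0.2709, 0.1662]
eef_rot: [180.0, 0.0, -0.0]
contact_force: [1.1, 0.5, -0.6]
gripper_width: 0.0875
gripper_force: 0.0
```

Call:
tcp_steps:
  steps:
    - {"trans":[-0.024, -0.06, 0.02]}
    - {"trans":[-0.038, -0.092, 0.05]}
    - {"trans":[-0.042, -0.102, 0.08]}
    - {"trans":[-0.042, -0.102, 0.08]}
    - {"trans":[-0.042, -0.102, 0.08]}

```text
time_s: 9.07
tcp_pos: [0.4457, 0.3198, 0.1256]
eef_rot: [179.9, 0.1, 0.0]
contact_force: [0.5, -0.1, 0.1]
gripper_width: 0.0878
gripper_force: 0.0
```

Run:
```python
from h import *
s=r.get_state();print(s['tcp_pos'],s['joints'].round(0))
w=r.capture('wrist');save(w,'w3');P=pts(w);Z=P[...,2];n=(np.hypot(P[...,0]-.4466,P[...,1]-.321)<.03)
disc(w,(.4466,.321,.084),.084,0,n&(Z>.079)&(Z<.09),'vial')
```

```text
[0.44571254 0.31984026 0.12562188] [ 56.  14. -23.  -0. -53.  34.]
vial mec ((446.0183410644531, 321.6993408203125), 15.26549243927002) ell ((445.99627685546875, 321.708984375), (29.171672821044922, 30.27904510498047), 92.26398468017578) rect ((446.1171569824219, 321.7154235839844), (28.78943634033203, 29.585325241088867), 89.95223236083984)
```

View pics/w3.png

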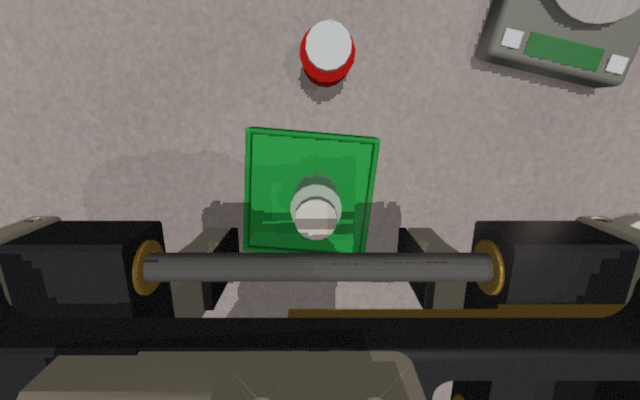

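The wrist view shows the vial at (316,215) in the tray between the open fingers, with the red look-alike clear of them at (328,50). I go down to grasp.

Converted, 0.099 m / 0.5 = 0.198, -0.001 m / 0.5 = -0.002.

Call:
tcp_steps:
  steps:
    - {"trans":[0, -0.002, 0.024]}
    - {"trans":[0, -0.002, 0.064]}
    - {"trans":[0, -0.002, 0.11]}
    - {"trans":[0, -0.002, 0.15]}
    - {"trans":[0, -0.002, 0.18]}
    - {"trans":[0, -0.002, 0.194]}
    - {"trans":[0, -0.002, 0.198]}
    - {"trans":[0, -0.002, 0.198]}
    - {"trans":[0, -0.002, 0.198]}
  jaw: 0.07

```text
time_s: 9.87
tcp_pos: [0.4472, 0.3218, 0.0287]
eef_rot: [-179.9, -0.1, -0.0]
contact_force: [-0.7, 0.4, 1.3]
gripper_width: 0.0699
gripper_force: 0.0
```

Call:
tcp_steps:
  steps:
    - {}
    - {}
    - {}
    - {}
    - {}
    - {}
    - {}
    - {}
  jaw: 0.02
  squeeze: 15

```text
time_s: 10.53
tcp_pos: [0.4465, 0.3215, 0.0278]
eef_rot: [-180.0, -0.0, -0.0]
contact_force: [-1.5, -1.5, 3.9]
gripper_width: 0.0397
gripper_force: 15.0
```

Converted, 0.158 m / 0.5 = 0.316, 0.118 m / 0.5 = 0.236.

Call:
tcp_steps:
  steps:
    - {"trans":[0, 0, -0.01]}
    - {"trans":[0, 0, -0.036]}
    - {"trans":[0, 0, -0.076]}
    - {"trans":[0, 0, -0.12]}
    - {"trans":[0.008, 0.01, -0.156]}
    - {"trans":[0.03, 0.034, -0.176]}
    - {"trans":[0.064, 0.072, -0.18]}
    - {"trans":[0.104, 0.118, -0.18]}
    - {"trans":[0.148, 0.168, -0.18]}
    - {"trans":[0.192, 0.22, -0.18]}
    - {"trans":[0.236, 0.27, -0.18]}
    - {"trans":[0.276, 0.316, -0.18]}

```text
time_s: 11.53
tcp_pos: [0.5852, 0.1618, 0.1177]
eef_rot: [180.0, 0.0, -0.0]
contact_force: [0.8, 0.7, -0.7]
gripper_width: 0.0395
gripper_force: 15.0
```

Call:
tcp_steps:
  steps:
    - {"trans":[0.034, 0.04, 0]}
    - {"trans":[0.06, 0.068, 0]}
    - {"trans":[0.074, 0.084, 0]}
    - {"trans":[0.079, 0.09, 0]}
    - {"trans":[0.079, 0.09, 0]}
    - {"trans":[0.079, 0.09, 0]}

```text
time_s: 12.03
tcp_pos: [0.6233, 0.1188, 0.1175]
eef_rot: [-180.0, 0.0, -0.0]
contact_force: [0.3, -0.6, -0.3]
gripper_width: 0.0399
gripper_force: 15.0
```

Run:
```python
from h import *
w=r.capture('wrist');print(r.get_state()['tcp_pos']);save(w,'w4')
t=r.capture('top')
for c in(w,t):
    P=pts(c);Z=P[...,2]
    n=(np.hypot(P[...,0]-.624,P[...,1]-.118)<.055)&(Z>.0325)&(Z<.04)&(c['z_map']>0);disc(c,(.624,.075,.036),.036,0,n,'pan')
```

```text
[0.62323868 0.11914023 0.11756686]
pan mec ((623.3754272460938, 117.82740783691406), 44.7313232421875) ell ((623.7188720703125, 117.82929229736328), (88.23059844970703, 89.15079498291016), 8.04755973815918) rect ((629.4697265625, 117.57710266113281), (89.15935516357422, 76.54766845703125), 88.2256088256836)
pan mec ((624.7054443359375, 118.03890991210938), 44.75215530395508) ell ((619.7801513671875, 117.2999267578125), (77.11129760742188, 87.76285552978516), 7.353402614593506) rect ((607.4945678710938, 117.93397521972656), (54.803993225097656, 87.90219116210938), 0.8064539432525635)
```

View pics/w4.png

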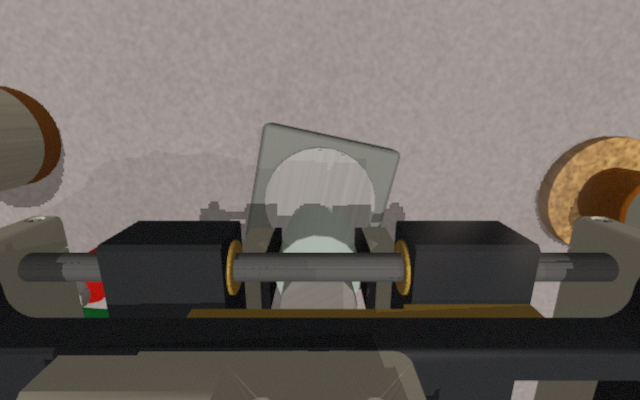

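The vial (318,260) is held over the pan (320,195). I lower it to 3 mm above the pan, then creep.

Converted, 0.065 m / 0.5 = 0.13, 0.0645 m / 0.5 = 0.129.

Call:
tcp_steps:
  steps:
    - {"trans":[0.001, 0.002, 0.016]}
    - {"trans":[0.001, 0.002, 0.04]}
    - {"trans":[0.001, 0.002, 0.07]}
    - {"trans":[0.001, 0.002, 0.096]}
    - {"trans":[0.001, 0.002, 0.114]}
    - {"trans":[0.001, 0.002, 0.124]}
    - {"trans":[0.001, 0.002, 0.128]}
    - {"trans":[0.001, 0.002, 0.129]}
    - {"trans":[0.001, 0.002, 0.13]}
    - {"trans":[0.001, 0.002, 0.13]}
    - {"trans":[0.001, 0.002, 0.13]}

```text
time_s: 13.05
tcp_pos: [0.6248, 0.1176, 0.0533]
eef_rot: [-180.0, -0.1, -0.0]
contact_force: [0.6, 0.9, -1.8]
gripper_width: 0.0398
gripper_force: 15.0
```

Call:
tcp_steps:
  steps:
    - {"trans":[0, 0, 0.001]}
    - {"trans":[0, 0, 0.002]}
    - {"trans":[0, 0, 0.003]}
    - {"trans":[0, 0, 0.004]}
    - {"trans":[0, 0, 0.004]}
    - {"trans":[0, 0, 0.004]}

```text
time_s: 13.55
tcp_pos: [0.6244, 0.1174, 0.0505]
eef_rot: [180.0, 0.0, -0.0]
contact_force: [0.0, 0.1, -0.8]
gripper_width: 0.0399
gripper_force: 15.0
```

Converted, 0.001 m / 0.5 = 0.002, 0.0005 m / 0.5 = 0.001.

Call:
tcp_steps:
  steps:
    - {"trans":[0, 0, 0.001]}
    - {"trans":[0, 0, 0.002]}
    - {"trans":[0, 0, 0.002]}
    - {"trans":[0, 0, 0.002]}

```text
time_s: 13.88
tcp_pos: [0.6245, 0.1174, 0.0498]
eef_rot: [-180.0, -0.0, -0.0]
contact_force: [-0.6, 0.4, 2.0]
gripper_width: 0.0397
gripper_force: 15.0
```

Converted, -0.16 m / 0.5 = -0.32, -0.14 m / 0.5 = -0.28.

Call:
tcp_steps:
  steps:
    - {}
    - {}
    - {}
    - {}
    - {}
    - {"trans":[0, 0, -0.01]}
    - {"trans":[0, 0, -0.04]}
    - {"trans":[0, 0, -0.09]}
    - {"trans":[0, 0, -0.15]}
    - {"trans":[0, 0, -0.22]}
    - {"trans":[0, 0, -0.28]}
    - {"trans":[0, 0, -0.32]}
  jaw: 0.088

```text
time_s: 14.88
tcp_pos: [0.6254, 0.1176, 0.2138]
eef_rot: [-179.9, -0.2, 0.0]
contact_force: [1.1, -0.4, 0.9]
gripper_width: 0.0872
gripper_force: 0.0
```

Call:
tcp_steps:
  steps:
    - {"trans":[-0.01, 0.03, 0]}
    - {"trans":[-0.03, 0.09, 0]}
    - {"trans":[-0.052, 0.164, 0]}
    - {"trans":[-0.076, 0.24, 0]}
    - {"trans":[-0.1, 0.316, 0]}
    - {"trans":[-0.122, 0.392, 0]}
    - {"trans":[-0.146, 0.468, 0]}
    - {"trans":[-0.17, 0.544, 0]}
    - {"trans":[-0.192, 0.62, 0]}
    - {"trans":[-0.216, 0.694, 0]}
    - {"trans":[-0.236, 0.76, 0]}
    - {"trans":[-0.256, 0.82, 0]}

```text
time_s: 15.88
tcp_pos: [0.495, -0.2946, 0.2097]
eef_rot: [180.0, -0.0, -0.0]
contact_force: [0.7, 0.7, -0.6]
gripper_width: 0.0876
gripper_force: 0.0
```

Call:
tcp_steps:
  steps:
    - {"trans":[-0.02, 0.06, 0]}
    - {"trans":[-0.032, 0.096, 0]}
    - {"trans":[-0.038, 0.116, 0]}
    - {"trans":[-0.038, 0.116, 0]}
    - {"trans":[-0.038, 0.116, 0]}

```text
time_s: 16.3
tcp_pos: [0.4769, -0.3507, 0.2094]
eef_rot: [-180.0, 0.0, -0.1]
contact_force: [-0.1, 0.5, -0.2]
gripper_width: 0.0875
gripper_force: 0.0
```

Run:
```python
from h import *
s=r.get_state();print(s['tcp_pos'],s['joints'].round(0))
w=r.capture('wrist');save(w,'w5');t=r.capture('top');P=pts(t);Z=P[...,2];n=(np.hypot(P[...,0]-.624,P[...,1]-.118)<.04)
disc(t,(.624,.118,.106),.106,0,n&(Z>.1)&(Z<.12),'vial')
P=pts(w);Z=P[...,2];n=(np.hypot(P[...,0]-.478,P[...,1]+.351)<.03)
disc(w,(.478,-.351,.158),.158,0,n&(Z>.153)&(Z<.166),'tube')
n=(np.hypot(P[...,0]-.467,P[...,1]+.346)<.1)&(Z>.0415)&(Z<.049);disc(w,(.5,-.346,.044),.044,0,n,'plate')
```

```text
[ 0.47691623 -0.3506823   0.209359  ] [-17.  13. -12.  -0. -65. 107.]
vial mec ((624.1851806640625, 117.93370056152344), 15.443201065063477) ell ((624.0774536132812, 117.67372131347656), (29.523494720458984, 30.005023956298828), 136.2823028564453) rect ((623.349609375, 117.6359634399414), (28.140457153320312, 29.567771911621094), 0.8123928904533386)
tube mec ((477.1609802246094, -351.7633056640625), 17.028921127319336) ell ((477.2769775390625, -351.88751220703125), (32.917091369628906, 33.79509735107422), 99.60228729248047) rect ((477.3251953125, -352.1134033203125), (32.86546325683594, 33.024436950683594), 89.89421844482422)
plate mec ((465.3839111328125, -346.1514892578125), 66.35018157958984) ell ((463.6925964355469, -347.3393859863281), (107.20423889160156, 164.51748657226562), 109.21395874023438) rect ((465.630126953125, -346.15399169921875), (95.46885681152344, 95.33074951171875), 19.9669132232666)
```

View pics/w5.png

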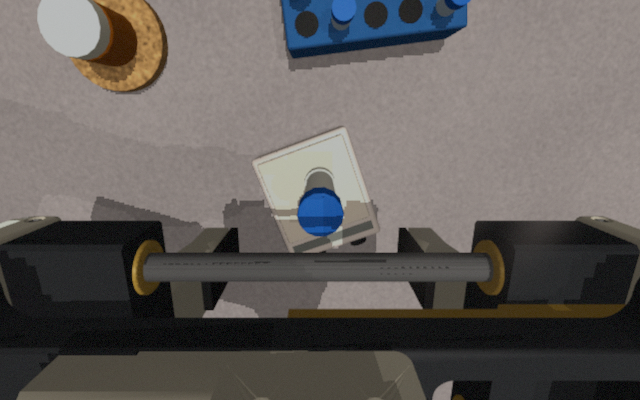

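The wrist view shows the blue tube cap (320,212) centred between the fingers, with the rack well away. The top-view fit puts the vial at the pan centre. I go down on the tube.

Converted, 0.11 m / 0.5 = 0.22, 0.108 m / 0.5 = 0.216.

Call:
tcp_steps:
  steps:
    - {"trans":[0.001, 0.002, 0.024]}
    - {"trans":[0.001, 0.002, 0.068]}
    - {"trans":[0.001, 0.002, 0.12]}
    - {"trans":[0.001, 0.002, 0.168]}
    - {"trans":[0.001, 0.002, 0.2]}
    - {"trans":[0.001, 0.002, 0.216]}
    - {"trans":[0.001, 0.002, 0.22]}
    - {"trans":[0.001, 0.002, 0.22]}
    - {"trans":[0.001, 0.002, 0.22]}

```text
time_s: 17.15
tcp_pos: [0.4787, -0.3515, 0.1007]
eef_rot: [180.0, -0.1, 0.0]
contact_force: [-0.5, -0.7, 0.4]
gripper_width: 0.0876
gripper_force: 0.0
```

Call:
tcp_steps:
  steps:
    - {}
    - {}
    - {}
    - {}
    - {}
    - {}
    - {}
    - {}
    - {}
  jaw: 0.01
  squeeze: 12

```text
time_s: 17.9
tcp_pos: [0.4777, -0.3516, 0.0995]
eef_rot: [-180.0, 0.0, -0.0]
contact_force: [-0.3, -0.6, -0.2]
gripper_width: 0.0336
gripper_force: 12.7
```

The width of 33.6 mm means the pads' upper edges are on the cap. I'll open, go up 28 mm and grip the cap squarely.

Converted, -0.028 m / 0.5 = -0.056, -0.024 m / 0.5 = -0.048.

Call:
tcp_steps:
  steps:
    - {}
    - {}
    - {}
    - {"trans":[0, 0, -0.01]}
    - {"trans":[0, 0, -0.03]}
    - {"trans":[0, 0, -0.048]}
    - {"trans":[0, 0, -0.056]}
    - {"trans":[0, 0, -0.056]}
    - {"trans":[0, 0, -0.056]}
  jaw: 0.06

```text
time_s: 18.65
tcp_pos: [0.478, -0.3516, 0.1282]
eef_rot: [180.0, -0.1, -0.0]
contact_force: [-0.7, 0.2, -0.2]
gripper_width: 0.06
gripper_force: 0.0
```

Call:
tcp_steps:
  steps:
    - {}
    - {}
    - {}
    - {}
    - {}
    - {}
    - {}
    - {}
  jaw: 0.02
  squeeze: 15

```text
time_s: 19.32
tcp_pos: [0.4777, -0.3516, 0.1274]
eef_rot: [-180.0, 0.0, -0.0]
contact_force: [-0.7, -0.0, -0.9]
gripper_width: 0.0335
gripper_force: 15.0
```

Run:
```python
from h import *
t=r.capture('scene');f=t['frame'][200:320,150:310,::-1];cv2.imwrite('pics/s2.png',cv2.resize(f,(640,480),interpolation=2))
```

```text
(no output)
```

View pics/s2.png

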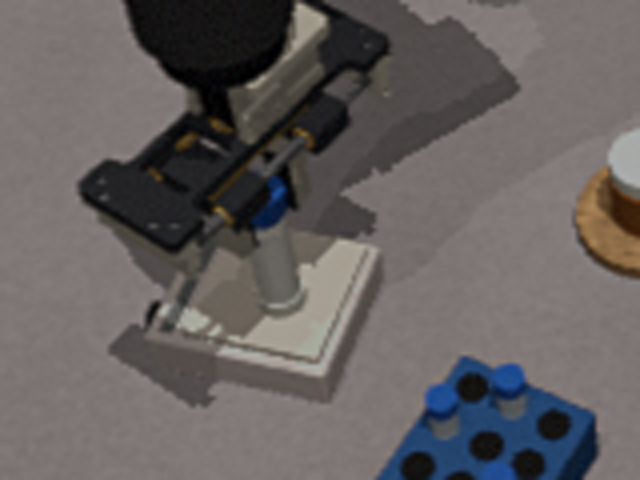

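The crop shows the tube upright at (280,250) on the plate with its blue cap held at (268,205). I carry it to the tray.

Converted, -0.195 m / 0.5 = -0.39, -0.08 m / 0.5 = -0.16.

Call:
tcp_steps:
  steps:
    - {"trans":[0, 0, -0.01]}
    - {"trans":[0, 0, -0.034]}
    - {"trans":[0, 0, -0.07]}
    - {"trans":[0, -0.006, -0.106]}
    - {"trans":[0, -0.024, -0.136]}
    - {"trans":[0, -0.056, -0.154]}
    - {"trans":[0, -0.1, -0.16]}
    - {"trans":[0, -0.152, -0.16]}
    - {"trans":[0, -0.21, -0.16]}
    - {"trans":[0, -0.27, -0.16]}
    - {"trans":[0, -0.33, -0.16]}
    - {"trans":[0, -0.39, -0.16]}

```text
time_s: 20.37
tcp_pos: [0.4776, -0.1553, 0.2082]
eef_rot: [-180.0, -0.0, -0.0]
contact_force: [0.2, 0.9, -0.2]
gripper_width: 0.0334
gripper_force: 15.0
```

Call:
tcp_steps:
  steps:
    - {"trans":[0, -0.06, 0]}
    - {"trans":[0, -0.12, 0]}
    - {"trans":[0, -0.18, 0]}
    - {"trans":[0, -0.24, 0]}
    - {"trans":[0, -0.3, 0]}
    - {"trans":[0, -0.36, 0]}
    - {"trans":[-0.006, -0.42, 0]}
    - {"trans":[-0.012, -0.48, 0]}
    - {"trans":[-0.018, -0.54, 0]}
    - {"trans":[-0.026, -0.6, 0]}
    - {"trans":[-0.034, -0.66, 0]}
    - {"trans":[-0.042, -0.72, 0]}

```text
time_s: 21.37
tcp_pos: [0.4565, 0.2049, 0.2082]
eef_rot: [-180.0, -0.0, -0.0]
contact_force: [0.6, 0.4, -0.3]
gripper_width: 0.0336
gripper_force: 15.0
```

Call:
tcp_steps:
  steps:
    - {"trans":[-0.008, -0.06, 0]}
    - {"trans":[-0.014, -0.116, 0]}
    - {"trans":[-0.018, -0.164, 0]}
    - {"trans":[-0.022, -0.204, 0]}
    - {"trans":[-0.024, -0.23, 0]}
    - {"trans":[-0.026, -0.242, 0]}
    - {"trans":[-0.026, -0.244, 0]}
    - {"trans":[-0.026, -0.244, 0]}
    - {"trans":[-0.026, -0.244, 0]}

```text
time_s: 22.12
tcp_pos: [0.444, 0.3245, 0.2076]
eef_rot: [180.0, 0.0, -0.0]
contact_force: [-0.4, 0.3, -1.2]
gripper_width: 0.0336
gripper_force: 15.0
```

Run:
```python
from h import *
s=r.get_state();print(s['tcp_pos'])
for nm in('wrist','scene','top'):
    c=r.capture(nm);P=pts(c)
    if nm=='wrist': save(c,'w6')
    f=c['frame'].astype(int);g=(f[...,1]>1.6*f[...,0])&(f[...,1]>1.3*f[...,2])&(np.hypot(P[...,0]-.444,P[...,1]-.325)<.1)
    cn=np.vstack(cv2.findContours(g.astype(np.uint8),0,1)[0])[:,0]
    q=np.array([plane(c,a,b,.02)[:2] for a,b in cn]);print(nm,cv2.minAreaRect((q*1000).astype(np.float32)))
```

```text
[0.44396331 0.32448508 0.20763181]
wrist ((382.23541259765625, 290.96392822265625), (859.2742309570312, 407.903076171875), 83.77237701416016)
scene ((234.20040893554688, 691.81689453125), (149.94590759277344, 1016.419921875), 29.604358673095703)
top ((444.16046142578125, 325.5179443359375), (116.01890563964844, 112.08943176269531), 85.12147521972656)
```

View pics/w6.png

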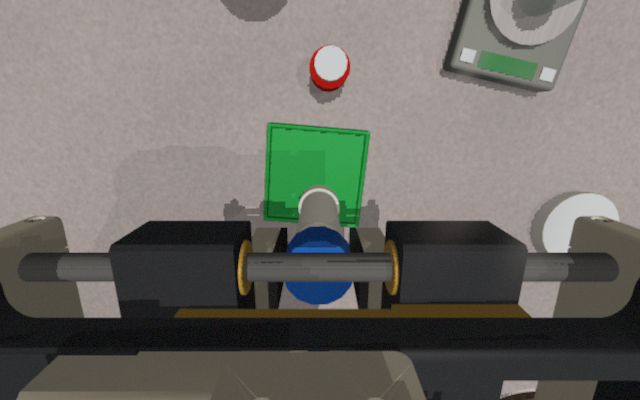

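The tube (foot at 318,200) hangs upright above the tray (corners 268,124 / 369,131 / 358,224 / 264,218). I lower it.

Converted, 0.107 m / 0.5 = 0.214, -0.001 m / 0.5 = -0.002.

```bash
python3 -c "
from h import *
c=r.capture('wrist')
print(np.mean([plane(c,u,v,.02) for u,v in((268,124),(369,131),(358,224),(264,218))],0))"
```

```text
[0.44509042 0.32823536 0.02      ]
```

Call:
tcp_steps:
  steps:
    - {"trans":[0, -0.002, 0.016]}
    - {"trans":[0, -0.002, 0.044]}
    - {"trans":[0, -0.002, 0.08]}
    - {"trans":[0, -0.002, 0.116]}
    - {"trans":[0, -0.002, 0.15]}
    - {"trans":[0, -0.002, 0.18]}
    - {"trans":[0, -0.002, 0.2]}
    - {"trans":[0, -0.002, 0.21]}
    - {"trans":[0, -0.002, 0.213]}
    - {"trans":[0, -0.002, 0.214]}
    - {"trans":[0, -0.002, 0.214]}
    - {"trans":[0, -0.002, 0.214]}

```text
time_s: 23.32
tcp_pos: [0.4443, 0.3269, 0.1014]
eef_rot: [-179.9, -0.1, -0.0]
contact_force: [0.1, 0.9, -1.3]
gripper_width: 0.0334
gripper_force: 15.0
```

Call:
tcp_steps:
  steps:
    - {"trans":[0, 0, 0.001]}
    - {"trans":[0, 0, 0.002]}
    - {"trans":[0, 0, 0.003]}
    - {"trans":[0, 0, 0.004]}
    - {"trans":[0, 0, 0.004]}
    - {"trans":[0, 0, 0.004]}

```text
time_s: 23.82
tcp_pos: [0.4439, 0.3264, 0.0985]
eef_rot: [180.0, 0.0, -0.0]
contact_force: [-0.1, 0.4, -0.4]
gripper_width: 0.0336
gripper_force: 15.0
```

Converted, 0.001 m / 0.5 = 0.002, 0.0005 m / 0.5 = 0.001.

Call:
tcp_steps:
  steps:
    - {"trans":[0, 0, 0.001]}
    - {"trans":[0, 0, 0.002]}
    - {"trans":[0, 0, 0.002]}
    - {"trans":[0, 0, 0.002]}

```text
time_s: 24.15
tcp_pos: [0.4439, 0.3264, 0.0975]
eef_rot: [180.0, 0.0, -0.0]
contact_force: [-0.6, 0.3, -0.5]
gripper_width: 0.0336
gripper_force: 15.0
```

Call:
tcp_steps:
  steps:
    - {"trans":[0, 0, 0.0006]}
    - {"trans":[0, 0, 0.0012]}
    - {"trans":[0, 0, 0.0012]}
    - {"trans":[0, 0, 0.0012]}

```text
time_s: 24.48
tcp_pos: [0.4441, 0.3265, 0.0972]
eef_rot: [-180.0, -0.0, -0.0]
contact_force: [-0.1, -0.4, 3.1]
gripper_width: 0.0338
gripper_force: 15.0
```

Contact made. Release, rise, then go back over the jar on the mat.

The manual's scale: shifts go in shares of 0.5 m and turns go in shares of 90 degrees. Converting my numbers, -0.11 m / 0.5 = -0.22, -0.1 m / 0.5 = -0.2.

Call:
tcp_steps:
  steps:
    - {}
    - {}
    - {}
    - {}
    - {}
    - {"trans":[0, 0, -0.01]}
    - {"trans":[0, 0, -0.04]}
    - {"trans":[0, 0, -0.09]}
    - {"trans":[0, 0, -0.15]}
    - {"trans":[0, 0, -0.2]}
    - {"trans":[0, 0, -0.22]}
    - {"trans":[0, 0, -0.22]}
  jaw: 0.088

```text
time_s: 25.48
tcp_pos: [0.4451, 0.3276, 0.2105]
eef_rot: [-179.8, -0.2, 0.0]
contact_force: [0.5, 0.6, -0.6]
gripper_width: 0.0871
gripper_force: 0.0
```

Call:
tcp_steps:
  steps:
    - {"trans":[0.01, 0.03, 0]}
    - {"trans":[0.032, 0.084, 0]}
    - {"trans":[0.06, 0.156, 0]}
    - {"trans":[0.088, 0.228, 0]}
    - {"trans":[0.116, 0.3, 0]}
    - {"trans":[0.144, 0.372, 0]}
    - {"trans":[0.172, 0.444, 0]}
    - {"trans":[0.2, 0.516, 0]}
    - {"trans":[0.228, 0.588, 0]}
    - {"trans":[0.256, 0.66, 0]}
    - {"trans":[0.284, 0.732, 0]}
    - {"trans":[0.312, 0.804, 0]}

```text
time_s: 26.48
tcp_pos: [0.5992, -0.0781, 0.2056]
eef_rot: [180.0, 0.1, -0.0]
contact_force: [0.8, 1.3, -0.5]
gripper_width: 0.0874
gripper_force: 0.0
```

Call:
tcp_steps:
  steps:
    - {"trans":[0.024, 0.064, 0.03]}
    - {"trans":[0.04, 0.104, 0.08]}
    - {"trans":[0.046, 0.12, 0.14]}
    - {"trans":[0.046, 0.12, 0.16]}
    - {"trans":[0.046, 0.12, 0.16]}
    - {"trans":[0.046, 0.12, 0.16]}

```text
time_s: 26.98
tcp_pos: [0.6222, -0.1356, 0.1264]
eef_rot: [180.0, 0.1, -0.0]
contact_force: [0.6, -0.2, -0.3]
gripper_width: 0.0874
gripper_force: 0.0
```

Run:
```python
from h import *
s=r.get_state();print(s['tcp_pos'])
t=r.capture('top');save(t,'t2');P=pts(t);Z=P[...,2];n=(np.hypot(P[...,0]-.444,P[...,1]-.326)<.04)
disc(t,(.444,.326,.128),.128,0,n&(Z>.122)&(Z<.14),'tube')
w=r.capture('wrist');P=pts(w);Z=P[...,2];n=(np.hypot(P[...,0]-.623,P[...,1]+.135)<.05)
disc(w,(.623,-.135,.072),.072,0,n&(Z>.066)&(Z<.08),'lid')
```

```text
[ 0.62215346 -0.13562788  0.1264176 ]
tube mec ((444.0235595703125, 325.5559387207031), 17.50759506225586) ell ((444.32000732421875, 325.3663024902344), (33.512386322021484, 34.52077102661133), 163.9913330078125) rect ((444.92950439453125, 325.87542724609375), (32.18141555786133, 34.3974723815918), 0.7549704909324646)
lid mec ((622.7432861328125, -135.4634246826172), 27.271095275878906) ell ((622.8322143554688, -135.25088500976562), (52.898902893066406, 54.133644104003906), 89.3041763305664) rect ((623.0931396484375, -135.3352813720703), (53.48615264892578, 52.66050720214844), 0.0034956347662955523)
```

View pics/t2.png

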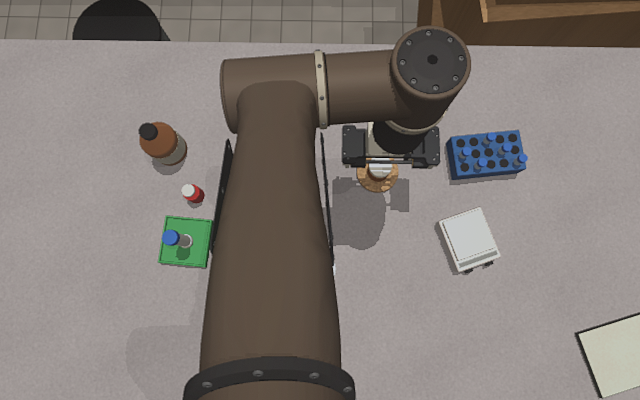

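The tube stands centred in the tray at (171,237) and the stirrer is empty at (469,238). I go down on the jar.

Converted, 0.099 m / 0.5 = 0.198, 0.097 m / 0.5 = 0.194.

Call:
tcp_steps:
  steps:
    - {"trans":[0.002, 0, 0.024]}
    - {"trans":[0.002, 0, 0.064]}
    - {"trans":[0.002, 0, 0.11]}
    - {"trans":[0.002, 0, 0.15]}
    - {"trans":[0.002, 0, 0.18]}
    - {"trans":[0.002, 0, 0.194]}
    - {"trans":[0.002, 0, 0.198]}
    - {"trans":[0.002, 0, 0.198]}
    - {"trans":[0.002, 0, 0.198]}

```text
time_s: 27.83
tcp_pos: [0.6247, -0.1354, 0.0292]
eef_rot: [180.0, -0.1, 0.0]
contact_force: [-0.1, 0.6, -0.5]
gripper_width: 0.0877
gripper_force: 0.0
```

Call:
tcp_steps:
  steps:
    - {}
    - {}
    - {}
    - {}
    - {}
    - {}
    - {}
    - {}
  jaw: 0.03
  squeeze: 20

```text
time_s: 28.5
tcp_pos: [0.6239, -0.1357, 0.0281]
eef_rot: [180.0, -0.0, -0.0]
contact_force: [-1.5, 0.2, 2.1]
gripper_width: 0.0536
gripper_force: 20.0
```

Converted, 0.16 m / 0.5 = 0.32, -0.09 m / 0.5 = -0.18.

Call:
tcp_steps:
  steps:
    - {"trans":[0, 0, -0.01]}
    - {"trans":[0, 0, -0.036]}
    - {"trans":[0, 0, -0.076]}
    - {"trans":[0, 0, -0.12]}
    - {"trans":[-0.008, 0.01, -0.156]}
    - {"trans":[-0.026, 0.034, -0.176]}
    - {"trans":[-0.054, 0.072, -0.18]}
    - {"trans":[-0.088, 0.118, -0.18]}
    - {"trans":[-0.126, 0.168, -0.18]}
    - {"trans":[-0.164, 0.22, -0.18]}
    - {"trans":[-0.202, 0.27, -0.18]}
    - {"trans":[-0.238, 0.32, -0.18]}

```text
time_s: 29.5
tcp_pos: [0.5025, -0.2968, 0.1177]
eef_rot: [-180.0, 0.1, -0.0]
contact_force: [0.8, -0.0, -1.3]
gripper_width: 0.0537
gripper_force: 20.0
```

Call:
tcp_steps:
  steps:
    - {"trans":[-0.03, 0.04, 0]}
    - {"trans":[-0.054, 0.074, 0]}
    - {"trans":[-0.07, 0.094, 0]}
    - {"trans":[-0.075, 0.101, 0]}
    - {"trans":[-0.075, 0.101, 0]}
    - {"trans":[-0.075, 0.101, 0]}

```text
time_s: 30.0
tcp_pos: [0.4673, -0.3459, 0.1179]
eef_rot: [-180.0, 0.0, -0.0]
contact_force: [0.6, 0.5, -1.4]
gripper_width: 0.0536
gripper_force: 20.0
```

Run:
```python
from h import *
s=r.get_state();print(s['tcp_pos'])
w=r.capture('wrist');save(w,'w7');P=pts(w);Z=P[...,2]
n=(np.hypot(P[...,0]-.467,P[...,1]+.346)<.1)&(Z>.0415)&(Z<.049);disc(w,(.5,-.346,.044),.044,0,n,'plate')
```

```text
[ 0.46725412 -0.34594311  0.11786419]
plate mec ((471.8886413574219, -344.6646728515625), 62.211238861083984) ell ((479.8534240722656, -343.0038757324219), (102.0887451171875, 126.92774963378906), 124.45318603515625) rect ((470.68914794921875, -344.5139465332031), (84.92957305908203, 95.0975112915039), 19.96190643310547)
```

View pics/w7.png

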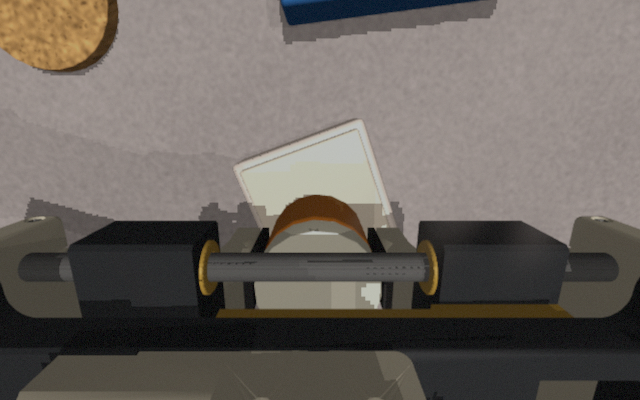

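The jar (315,260) is over the plate (315,180), and the mat (55,25) is empty. I lower it.

Converted, 0.0565 m / 0.5 = 0.113, 0.0555 m / 0.5 = 0.111.

Call:
tcp_steps:
  steps:
    - {"trans":[0, 0, 0.014]}
    - {"trans":[0, 0, 0.036]}
    - {"trans":[0, 0, 0.062]}
    - {"trans":[0, 0, 0.086]}
    - {"trans":[0, 0, 0.102]}
    - {"trans":[0, 0, 0.108]}
    - {"trans":[0, 0, 0.111]}
    - {"trans":[0, 0, 0.113]}
    - {"trans":[0, 0, 0.113]}
    - {"trans":[0, 0, 0.113]}

```text
time_s: 30.88
tcp_pos: [0.4677, -0.3462, 0.062]
eef_rot: [180.0, -0.0, -0.0]
contact_force: [0.3, -0.0, 0.0]
gripper_width: 0.0536
gripper_force: 20.0
```

Call:
tcp_steps:
  steps:
    - {"trans":[0, 0, 0.001]}
    - {"trans":[0, 0, 0.002]}
    - {"trans":[0, 0, 0.003]}
    - {"trans":[0, 0, 0.004]}
    - {"trans":[0, 0, 0.004]}
    - {"trans":[0, 0, 0.004]}

```text
time_s: 31.38
tcp_pos: [0.4673, -0.3461, 0.0594]
eef_rot: [-180.0, 0.0, -0.0]
contact_force: [0.1, -0.1, -1.6]
gripper_width: 0.0535
gripper_force: 20.0
```

Call:
tcp_steps:
  steps:
    - {"trans":[0, 0, 0.001]}
    - {"trans":[0, 0, 0.002]}
    - {"trans":[0, 0, 0.002]}
    - {"trans":[0, 0, 0.002]}

```text
time_s: 31.72
tcp_pos: [0.4672, -0.3461, 0.0584]
eef_rot: [-180.0, 0.0, -0.0]
contact_force: [0.6, -0.2, -1.1]
gripper_width: 0.0538
gripper_force: 20.0
```

Converted, 0.0008 m / 0.5 = 0.0016, 0.0004 m / 0.5 = 0.0008.

Call:
tcp_steps:
  steps:
    - {"trans":[0, 0, 0.0008]}
    - {"trans":[0, 0, 0.0016]}
    - {"trans":[0, 0, 0.0016]}
    - {"trans":[0, 0, 0.0016]}

```text
time_s: 32.05
tcp_pos: [0.4673, -0.3461, 0.0581]
eef_rot: [180.0, -0.0, -0.0]
contact_force: [-1.8, 1.8, 4.7]
gripper_width: 0.0539
gripper_force: 20.0
```

Contact made. Release, rise and back off towards −y so the cameras can see the result.

Converted, -0.17 m / 0.5 = -0.34, -0.145 m / 0.5 = -0.29.

Call:
tcp_steps:
  steps:
    - {}
    - {}
    - {}
    - {}
    - {}
    - {"trans":[0, 0, -0.01]}
    - {"trans":[0, 0, -0.04]}
    - {"trans":[0, 0, -0.09]}
    - {"trans":[0, 0, -0.15]}
    - {"trans":[0, 0, -0.22]}
    - {"trans":[0, 0, -0.29]}
    - {"trans":[0, 0, -0.34]}
  jaw: 0.088

```text
time_s: 33.05
tcp_pos: [0.4678, -0.3466, 0.2316]
eef_rot: [179.9, -0.2, 0.0]
contact_force: [0.5, -0.3, -0.3]
gripper_width: 0.0874
gripper_force: 0.0
```

Call:
tcp_steps:
  steps:
    - {"trans":[0, 0.04, 0]}
    - {"trans":[0, 0.1, 0]}
    - {"trans":[0, 0.16, 0]}
    - {"trans":[0, 0.22, 0]}
    - {"trans":[0, 0.28, 0]}
    - {"trans":[0, 0.34, 0]}
    - {"trans":[0, 0.38, 0]}
    - {"trans":[0, 0.4, 0]}
    - {"trans":[0, 0.4, 0]}
    - {"trans":[0, 0.4, 0]}
    - {"trans":[0, 0.4, 0]}
    - {"trans":[0, 0.4, 0]}

```text
time_s: 34.05
tcp_pos: [0.4675, -0.545, 0.2283]
eef_rot: [180.0, -0.0, 0.0]
contact_force: [-0.3, -0.3, 0.4]
gripper_width: 0.088
gripper_force: 0.0
```

Run:
```python
from h import *
t=r.capture('top');save(t,'t3');P=pts(t);Z=P[...,2]
def near(p,R,a,b):return (np.hypot(P[...,0]-p[0],P[...,1]-p[1])<R)&(Z>a)&(Z<b)
disc(t,(.467,-.346,.102),.102,0,near((.467,-.346),.06,.096,.115),'jar')
disc(t,(.444,.326,.128),.128,0,near((.444,.326),.04,.12,.14),'tube')
disc(t,(.624,.118,.106),.106,0,near((.624,.118),.04,.1,.115),'vial')
disc(t,(.38,.011,.02),.02,0,near((.38,.011),.07,.012,.03),'petri')
```

```text
jar mec ((467.01568603515625, -344.4055480957031), 28.01679229736328) ell ((467.4266357421875, -344.4962463378906), (53.14499282836914, 55.918907165527344), 6.441954135894775) rect ((466.9461669921875, -344.717529296875), (52.50014877319336, 54.001461029052734), 24.676301956176758)
tube mec ((443.82049560546875, 324.85589599609375), 18.203632354736328) ell ((444.4371337890625, 325.0365905761719), (33.00047302246094, 35.6606559753418), 177.348388671875) rect ((444.0513610839844, 325.25140380859375), (34.396053314208984, 32.71843719482422), 64.8132553100586)
vial mec ((624.1851806640625, 117.93370056152344), 15.443201065063477) ell ((624.0774536132812, 117.67372131347656), (29.523494720458984, 30.005023956298828), 136.2823028564453) rect ((623.349609375, 117.6359634399414), (28.140457153320312, 29.567771911621094), 0.8123928904533386)
petri mec ((381.8273620605469, 11.52391242980957), 44.87002944946289) ell ((381.9266052246094, 11.56171989440918), (88.15673065185547, 89.35284423828125), 47.99420166015625) rect ((382.24359130859375, 11.348320007324219), (86.939208984375, 88.22882080078125), 45.808624267578125)
```

View pics/t3.png

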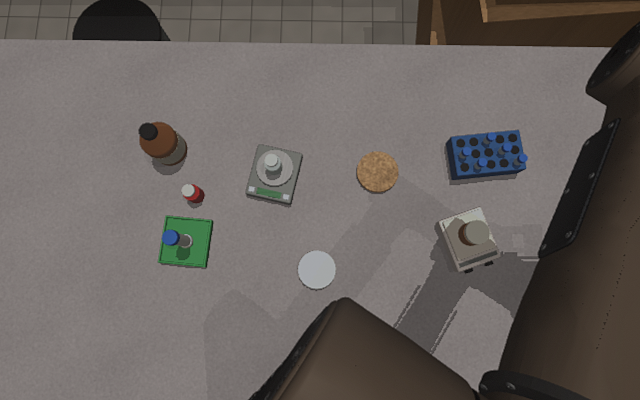

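The final view shows the jar on the stirrer (475,232), the vial on the balance (272,162), the tube in the tray (171,237) and the mat empty (378,172), with the bystanders where they were. I hand it in.

```bash
python3 -c "
from plant import r
print(r.close_job())"
```

```text
the job is handed in; nothing more can be done
None
```

The job is handed in at about 34 s: the jar is on the stirrer, the tube in the tray and the vial on the balance, each upright and within about 2 mm of centre by the camera; the mat is empty and the bystanders look unmoved.

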